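Square up a display board for trimming

ROBOT

A 6-joint arm with a two-finger parallel gripper is mounted at the origin on the work surface. World frame = base frame: x ahead of the robot, y to its left, z up, the work surface at z = 0. Lengths are in mm, angles in rad, forces in N, time in s.
With the tool pointing down it reaches from about 275 to 1000 mm from the base axis. Payload 8.4 kg.
Tool frame: the origin (TCP) lies at the very end of the fingers, on their centre line; the grasp point (between the pads) lies 19 mm behind it; z points along the fingers, x is the direction in which the jaws open and shut, and the axes are right-handed (so a half turn about z gives the same grasp; the last joint's range is limited). The gripper opens to 85 mm and grips with 20 to 120 N. Pads are 22 mm wide; open, the fingers measure 114 mm over their backs; the gripper's body (76 mm by 85 mm) begins 54 mm behind the grasp point. The pads swing forward as they close: fully open they stand 13 mm farther back than shut.
Start: joints at [-0.002, 0.353, 1.633, -0, 1.155, -0.002], TCP at [625.002, -0, 208.681] pointing down, gripper open.
Joint ranges: [-2.63, 2.63], [-0.92, 2.1], [0.06, 2.66], [-1.3, 4.44], [0, 2.69], [-3.02, 3.02]. Speed limits (rad/s): [2.22, 2.22, 2.79, 3.14, 3.14, 3.14].

INTERFACE

Orientations are given as [roll, pitch, yaw] about the fixed x, y, z axes, in that order (R = Rz(yaw) Ry(pitch) Rx(roll)).
In Python, from rig import r gives the robot as it stands. The module is installed in compiled form; this text tells all that it offers.
- The arm moves only by the tool apply_moves, never from a script. Its argument "targets" is a list that holds one entry, the list of rows, each a list of 7 numbers: the gripper's target within -1 to 1 (fully open at 1, half-way at 0, shut at -1), then the shift along the tool's x, y, z in cm, then the turn, a rotation vector about the tool's x, y, z in degrees. A call has 1 to 8 rows; each row is the pose to reach, as a shift and turn from the pose measured when the call began, along the tool's axes at that moment; what a row does not reach only later rows make up. A row lasts 1/10 s, in which the tool goes at most 50 mm and 8.59 degrees, less where a joint would pass 70% of its speed; a pose out of reach is approached as far as the arm can. A call with a gripper value outside its range is refused whole. The fingers move at their own pace and stop on an object; "newtons" is the grip in N (left out, the last holds). Time passes only in rows, so rows that repeat a pose let the fingers close. It gives the time, the measured TCP pose, the force and the opening at its end, in the units of the state.
- r.sense(): the state, without advancing time (a new reading comes with each control period).
- r.grab_frame(name): name is "scene" or "side" or "wrist"; returns a dict with "pixels" (480x640x3 uint8, red, green, blue), "fov_y" (degrees; the focal length in pixels is half the picture's height over the tangent of half this angle, whatever the lens; pixels are square), "cx", "cy" (the principal point, pixels), "D" ([k1, k2, p1, p2, k3] as OpenCV has them; the pictures are not rectified), "R" (3x3) and "t" (3): a world point X has camera coordinates R X + t; the wrist camera has in their place "mount" (4x4, takes a point from camera to tool coordinates, whose origin is the TCP and whose axes are the tool frame's). Camera axes: x right, y down, z forward; pixel columns grow to the right and rows downward; lengths in mm; the calibration is good to about 2 mm. A picture is of the moment at which its call begins: read the wrist's pose just before it. There is no depth.
- r.sign_off(): hands the job in, once; it reports no verdict.
The state is a dict: "clock": time; "qpos": joint angles; "qvel": joint speeds; "joint_efforts": joint torques, N m; "eef_pos": TCP position; "tcp_rot": TCP orientation; "contact_force": force on the tool from outside, world axes, zero at the start; "wrist_torque": the same for the moment, N m; "opening": opening from 0.0 (shut) to 1.0 (fully open).
Only numpy, scipy, OpenCV 4.12 (cv2) and the standard library are available. Lean on these libraries where they do the work, as an engineer would, in place of code of your own. Each camera call takes 0.05 s, during which the arm holds its last target. There are 200 camera calls.

TASK

Get the clamped white cake board ready for its trim line: pick up the blue square by its black grip bar and lay it flat so that its blue stock stands on the bench flush along its whole length against the board's marked edge and the metal blade lies across the board. The blade's outer edge (the one level with the end of the stock) must run through the red mark. Let go of the square and leave the other things on the bench where they are.

Things in the scene. Friction and masses are not known exactly. Their poses are not given: they have to be found in the camera images.
- square: loose L-shaped try square, about 0.4 kg, standing on its blue stock, 36 (x) x 120 (y) x 30 mm (z). Origin: centre of the stock's underside. Dark steel blade, 34 mm wide, 3 mm thick, reaches 170 mm along +x from the stock's +x face at the stock's +y end (y = 26 to 60 mm, z = 20 to 23 mm); its outer edge (y = 60 mm, white ticks) is level with the stock's end
- square_grip (a point): centre of the black grip bar on top of the stock, 46 mm above the stock's underside; the bar is 16 (x) x 90 (y) mm, z = 30 to 62 mm, centred on the stock: pinch it across x from above. Axes as the square
- square_corner (a point): lower corner of the stock's +x face (the face that goes against the board) at its +y end, in line with the blade's outer edge; axes as the square
- square_heel (a point): lower corner of the stock's +x face at the other (-y) end, 120 mm from square_corner; axes as the square
- board: white board lying on the bench, fixed, 200 (x) x 320 (y) x 18 mm (z); origin at the centre of its underside. Its -x side is the marked edge, free all along. Two hold-downs 52 mm high sit on its +x side at y = -130 and +130 mm and reach 25 mm in over the board
- mark: fixed red line, 4 mm wide, on the board's -x edge: 60 mm long on top, 12 mm down the side. Origin: mid-width, on the edge's top rim, 18 mm above the bench; axes as the board: x square into the board, y along the edge. With the square in place its axes agree with these and the stock, on the -y side of the mark, lies wholly along the edge
- cake_tin: bystander: round open aluminium cake tin, 154 mm across, 60 mm high; origin at the centre of its underside
- tape_roll: bystander: yellow ring of tape, 90 mm across, 24 mm high; origin at the centre of its underside
- carton: bystander: small brown carton 60 x 90 x 50 mm; origin at the centre of its underside
- pencil: bystander: flat green pencil 11 x 164 x 8 mm lying along its y axis; origin at the underside near its middle
Things that resemble listed ones, but are neither listed nor needed, are in the scene too. Leave any brown or purple look-alike of the square alone.

How it is judged (in metres and radians):
At the end, for the whole second after the job is handed in: Both ends of the stock's inner face are within 2.5 mm of the board's marked edge, the blade's outer edge is within 5 mm of the middle of the red mark, and the square stands flat on the bench (within 3 mm and 0.03 rad), released and at rest (x of square_corner in the frame of mark between -0.0025 and 0.002 m and x of square_heel in the frame of mark between -0.0025 and 0.002 m and y of square_corner in the frame of mark between -0.005 and 0.005 m and y of square_heel in the frame of mark below -0.1 m and height (world z) of square below 0.003 m and angle between square's own z axis and vertical below 0.03 rad and linear speed of square below 0.01 m/s and angular speed of square below 0.05 rad/s); the robot touches nothing.
It fails at once if the cake tin, tape roll, carton or pencil is moved more than 20 mm (distance of any of cake_tin, tape_roll, carton, pencil from where it was at the start of the episode above 0.02 m).
It also fails if it takes over 51 s, if anything falls off the work surface, if the arm or the gripper's body presses on something with over 40 N, if the wrist force passes 120 N, or if a joint passes its speed limit or range.

## Working session

There is one attempt and no reset: what is moved stays moved. The work goes in short steps, Python scripts to look and compute and a tool call to move; the robot and the scene stay as the last step left them, time stands still between calls to the robot, and variables do not carry over. Pictures are saved under pics/ and viewed, about 8 in all and at most 12, crops included, and the job is handed in when it is done.

Besides the shell and the picture viewer there is one more tool, called after "Call:" as a command line: name --argument value ..., lists and objects as JSON in quotes. apply_moves: Moves the arm, as the interface text tells. Its arguments: {"type":"object","properties":{"targets":{"type":"array"},"newtons":{"type":"number"}},"required":["targets"]}

```bash
mkdir -p pics; cat > h.py <<'E'
import numpy as np, cv2
from rig import r
from scipy.spatial.transform import Rotation as Ro
def grab(n):
    s=r.sense(); f=r.grab_frame(n)
    f['K']=np.array([[240/np.tan(np.radians(f['fov_y']/2)),0,f['cx']],[0,240/np.tan(np.radians(f['fov_y']/2)),f['cy']],[0,0,1]])
    f['D']=np.array(f['D'],float)
    if 'mount' in f:
        T=np.eye(4); T[:3,:3]=Ro.from_euler('xyz',s['tcp_rot']).as_matrix(); T[:3,3]=s['eef_pos']
        W=T@np.array(f['mount']); f['R']=W[:3,:3].T; f['t']=-f['R']@W[:3,3]
    f['R']=np.array(f['R']);f['t']=np.array(f['t'])
    return f
def ray(f,uv,z):
    p=cv2.undistortPoints(np.array(uv,float).reshape(-1,1,2),f['K'],f['D']).reshape(-1,2)
    d=np.c_[p,np.ones(len(p))]@f['R']; c=-f['R'].T@f['t']
    return c+d*((z-c[2])/d[:,2])[:,None]
def proj(f,X):
    return cv2.projectPoints(np.array(X,float).reshape(-1,1,3),cv2.Rodrigues(f['R'])[0],f['t'],f['K'],f['D'])[0].reshape(-1,2)
def save(n,im): cv2.imwrite('pics/'+n,cv2.cvtColor(im,cv2.COLOR_RGB2BGR))
E
python3 - <<'E'
from h import *
print(r.sense())
for n in('scene','side','wrist'):
    f=grab(n); save(n+'0.png',f['pixels']); print(n,f['K'][0,0],-f['R'].T@f['t'],f['D'])
    np.savez(n+'0.npz',**f)
E
```

```text
{'clock': 0.0, 'qpos': array([-2.38786228e-03,  3.53644664e-01,  1.63415004e+00,  2.19131041e-05,
        1.15518523e+00, -2.40361507e-03]), 'qvel': array([-0.00077752,  0.00062213, -0.00094318,  0.00124926, -0.00144783,
       -0.00141927]), 'joint_efforts': array([-2.03471049e-03, -6.05236173e+01, -3.42063046e+01, -2.62302356e-04,
        9.48130677e-03,  3.61521288e-06]), 'eef_pos': array([6.24488277e+02, 1.61328643e-02, 2.07957071e+02]), 'tcp_rot': array([-3.14156928e+00,  1.38721981e-03,  6.90770054e-06]), 'contact_force': array([ 0.81143832, -0.69030302,  0.05567857]), 'wrist_torque': array([-0.01282767,  0.03724962,  0.00735867]), 'opening': 1.0005793237511553}
scene 526.0524135967876 [1449.18908122 -252.84129325 1135.53690046] [-0.15638733  0.          0.          0.          0.        ]
side 475.8893542749958 [-114.80900708  847.1611154   706.39834126] [-0.07968171  0.          0.          0.          0.        ]
wrist 377.6435767467501 [624.57605658  72.71976045 371.8264105 ] [-0.0560832  0.         0.         0.         0.       ]
```

View pics/scene0.png

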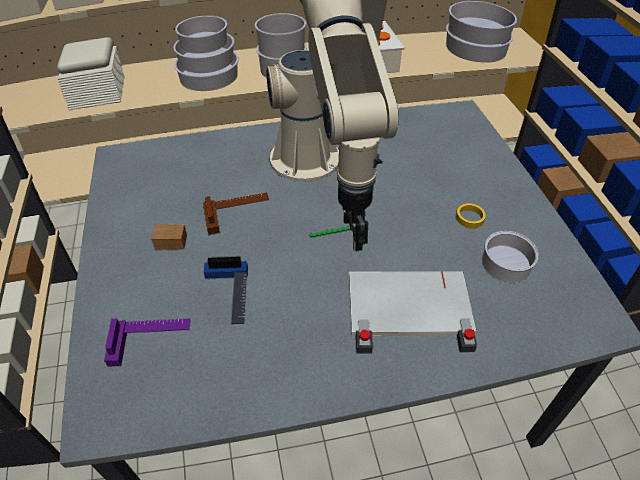

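View pics/side0.png

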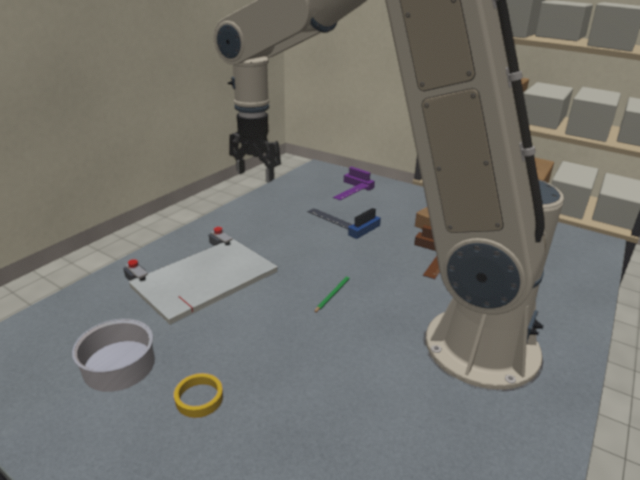

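The scene picture shows three try squares: blue with a black grip bar (226,268), brown (210,215) and purple (115,340). The task names the blue one; the other two are look-alikes. The board is at (410,300) with its red mark at (445,280), and the marked edge faces the robot, away from the hold-downs. I'll confirm the blue one in a crop and measure it.

```bash
cat > m.py <<'E'
from h import *
for n in('scene','side'):
    f=dict(np.load(n+'0.npz')); im=f['pixels'].astype(int); R,G,B=im[...,0],im[...,1],im[...,2]
    hsv=cv2.cvtColor(f['pixels'],cv2.COLOR_RGB2HSV); H,S,V=[hsv[...,i].astype(int) for i in range(3)]
    def big(m,roi):
        k=np.zeros(m.shape,np.uint8); x0,y0,x1,y1=roi; k[y0:y1,x0:x1]=m[y0:y1,x0:x1]
        c=max(cv2.findContours(k,0,1)[0],key=cv2.contourArea); return c
    roi=dict(scene=[(195,250,260,335),(340,262,480,340),(435,268,450,292)],side=[(340,200,390,245),(120,235,285,320),(175,290,197,315)])[n]
    blue=big((B>R+40)&(S>120),roi[0])
    wh=big((V>150)&(S<40)|((R>G+40)&(R>100)),roi[1])
    red=big((R>G+40),roi[2])
    print(n,'blue',cv2.minAreaRect(blue),'\n red',cv2.minAreaRect(red))
    q=cv2.approxPolyDP(cv2.convexHull(wh),4,True).reshape(-1,2); print(' board top world',[(tuple(a),b.round(0)[:2]) for a,b in zip(q,ray(f,q,18))])
    print(' red box world z18',ray(f,cv2.boxPoints(cv2.minAreaRect(red)),18).round(0)[:,:2].tolist())
    q=cv2.approxPolyDP(cv2.convexHull(blue),2,True).reshape(-1,2); print(' blue z30/z0',[(a.tolist(),b.round()[:2].tolist(),c.round()[:2].tolist()) for a,b,c in zip(q,ray(f,q,30),ray(f,q,0))])
    blk=big((V<50),roi[0]); m=cv2.minAreaRect(blk); print(' black',m,ray(f,[m[0]],46).round(),ray(f,cv2.boxPoints(m),62).round()[:,:2].tolist())
f=dict(np.load('scene0.npz'));save('crop.png',cv2.resize(f['pixels'][240:345,190:330],None,fx=5,fy=5,interpolation=2))
E
python3 m.py
```

```text
scene blue ((225.13845825195312, 269.4923095703125), (15.198785781860352, 42.600975036621094), 86.8201675415039) 
 red ((442.90386962890625, 279.01922607421875), (16.473756790161133, 1.3728128671646118), 78.69007110595703)
 board top world [((np.int32(462), np.int32(271)), array([614., 329.])), ((np.int32(473), np.int32(336)), array([822., 275.])), ((np.int32(364), np.int32(338)), array([767.,   2.])), ((np.int32(352), np.int32(331)), array([740., -22.])), ((np.int32(350), np.int32(271)), array([547.,  21.]))]
 red box world z18 [[601.0, 269.0], [601.0, 273.0], [657.0, 261.0], [657.0, 257.0]]
 blue z30/z0 [([246, 261], [461.0, -257.0], [434.0, -257.0]), ([246, 269], [491.0, -260.0], [465.0, -261.0]), ([233, 276], [508.0, -298.0], [483.0, -300.0]), ([205, 277], [496.0, -375.0], [470.0, -378.0]), ([205, 263], [445.0, -371.0], [418.0, -375.0])]
 black ((224.0301971435547, 262.1943359375), (10.902743339538574, 32.18698501586914), 87.51044464111328) [[ 467. -317.   46.]] [[455.0, -359.0], [468.0, -271.0], [508.0, -274.0], [495.0, -361.0]]Traceback (most recent call last):
  File "m.py", line 11, in <module>
    red=big((R>G+40),roi[2])
  File "m.py", line 7, in big
    c=max(cv2.findContours(k,0,1)[0],key=cv2.contourArea); return c
ValueError: max() iterable argument is empty
```

```bash
ls pics
```

```text
scene0.png
side0.png
wrist0.png
```

```bash
python3 - <<'E'
from h import *
a=np.load('scene0.npz')['pixels'][245:335,195:315]; b=np.load('wrist0.npz')['pixels']
save('crop.png',np.hstack([cv2.resize(a,(400,300),interpolation=2),cv2.resize(b,(400,300))]))
E
```

```text
(no output)
```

View pics/crop.png

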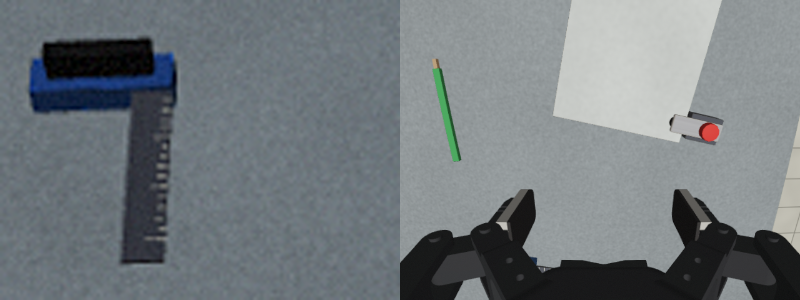

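Call:
apply_moves --targets '[[[1, -16, 31.5, 0, 0, 0, 8], [1, -16, 31.5, 0, 0, 0, 8], [1, -16, 31.5, 0, 0, 0, 8], [1, -16, 31.5, 0, 0, 0, 8], [1, -16, 31.5, 0, 0, 0, 8], [1, -16, 31.5, 0, 0, 0, 8], [1, -16, 31.5, 0, 0, 0, 8], [1, -16, 31.5, 0, 0, 0, 8]]]'

```text
clock: 0.95
eef_pos: [462.0, -319.3, 208.2]
tcp_rot: [3.14, 0.002, -0.144]
contact_force: [-0.1, 0.6, 0.3]
opening: 0.995
```

The crop confirms the blue stock, black bar and steel blade with ticks at its +y end. The wrist view shows the board's marked edge running from about (555,115) upwards (half-scale picture); the mark is out of view.

```bash
python3 - <<'E'
from h import *
f=grab('wrist'); np.savez('wrist1.npz',**f); save('w1.png',f['pixels'])
print(r.sense()['eef_pos'],r.sense()['tcp_rot'])
print(proj(f,[[462,-319,0],[467,-317,46],[600,271,18]]).round())
E
```

```text
[ 462.9188697  -317.62964317  208.12569294] [ 3.14108662e+00  1.45688239e-03 -1.43799999e-01]
[[ 326.  201.]
 [ 331.  208.]
 [ 367. -243.]]
```

View pics/w1.png

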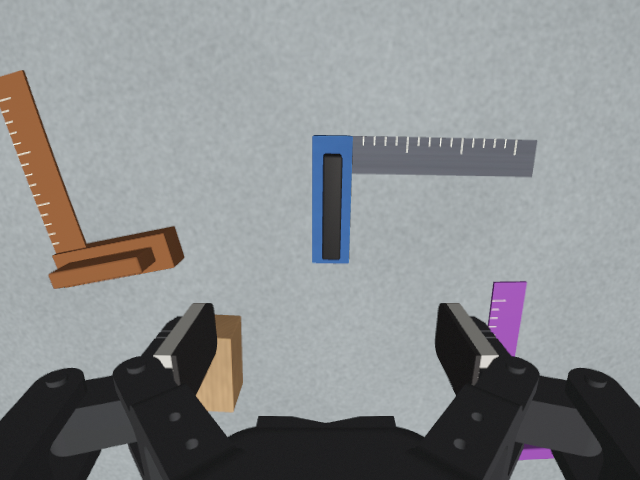

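The wrist picture shows the blue square clear of its neighbours: stock from (332,137) to (331,262), bar centre near (332,207), blade to (536,160). The carton is at (225,360), away from the finger paths.

```bash
cat > sq.py <<'E'
from h import *
def lab(f,roi):
    k=np.zeros(f['pixels'].shape[:2],bool); k[roi[1]:roi[3],roi[0]:roi[2]]=1
    im=f['pixels'].astype(int); B=im[...,2]-im[...,0]; V=im.max(2)
    def big(m): return max(cv2.findContours((m&k).astype(np.uint8),0,1)[0],key=cv2.contourArea).reshape(-1,2)
    return big(B>50),big(V<62)
if __name__=='__main__':
    f=dict(np.load('wrist1.npz'))
    bl,bk=lab(f,(300,120,560,275))
    for n,c,z in(('blue',bl,30),('bar',bk,62)):
        P=ray(f,c,z)[:,:2].astype(np.float32); b=cv2.minAreaRect(P); q=cv2.boxPoints(b); 
        print(n,b,q.round(1).tolist())
E
python3 sq.py
```

```text
blue ((467.7635192871094, -314.715087890625), (119.29179382324219, 35.38463592529297), 81.20280456542969) [[441.20001220703125, -371.0], [476.1000061035156, -376.3999938964844], [494.3999938964844, -258.5], [459.3999938964844, -253.10000610351562]]
bar ((467.70635986328125, -313.4835205078125), (88.90950012207031, 15.16187858581543), 80.99561309814453) [[453.29998779296875, -356.20001220703125], [468.20001220703125, -358.6000061035156], [482.20001220703125, -270.79998779296875], [467.20001220703125, -268.3999938964844]]
```

Call:
apply_moves --targets '[[[1, 0.44, -0.4, 5, 0, 0, 0.65], [1, 0.44, -0.4, 10, 0, 0, 0.65], [1, 0.44, -0.4, 15, 0, 0, 0.65], [1, 0.44, -0.4, 17.5, 0, 0, 0.65], [1, 0.44, -0.4, 17.5, 0, 0, 0.65], [1, 0.44, -0.4, 17.5, 0, 0, 0.65]]]'

```text
clock: 1.6
eef_pos: [468.2, -313.6, 33.4]
tcp_rot: [3.141, 0.002, -0.154]
contact_force: [-0.5, -0.4, 0.7]
opening: 1.0
```

Call:
apply_moves --targets '[[[-1, 0, 0, 0, 0, 0, 0], [-1, 0, 0, 0, 0, 0, 0], [-1, 0, 0, 0, 0, 0, 0], [-1, 0, 0, 0, 0, 0, 0], [-1, 0, 0, 0, 0, 0, 0], [-1, 0, 0, 0, 0, 0, 0], [-1, 0, 0, 0, 0, 0, 0], [-1, 0, 0, 0, 0, 0, 0]]]' --newtons 60

```text
clock: 2.4
eef_pos: [468.3, -313.8, 34.2]
tcp_rot: [3.141, 0.001, -0.154]
contact_force: [-1.3, 1.0, 7.0]
opening: 0.16
```

Call:
apply_moves --targets '[[[-1, 0, 0, -2, 0, 0, 0], [-1, 0, 0, -6, 0, 0, 0], [-1, 0, 0, -11, 0, 0, 0], [-1, 0, 0, -14, 0, 0, 0], [-1, -0.2, -5, -14, 0, 0, 0], [-1, -0.4, -10, -14, 0, 0, 1], [-1, -0.6, -15, -14, 0, 0, 2], [-1, -0.8, -20, -14, 0, 0, 3.4]]]'

```text
clock: 3.2
eef_pos: [490.8, -113.4, 174.0]
tcp_rot: [3.141, 0.002, -0.216]
contact_force: [2.9, 0.9, -3.0]
opening: 0.156
```

Call:
apply_moves --targets '[[[-1, -0.2, -5, 0, 0, 0, 0], [-1, -0.3, -10, 0, 0, 0, 0], [-1, -0.5, -15, 0, 0, 0, 0], [-1, -0.7, -20, 0, 0, 0, 0], [-1, -0.7, -25, 0, 0, 0, 0], [-1, -0.7, -28, 0, 0, 0, 0], [-1, -0.7, -28, 0, 0, 0, 0]]]'

```text
clock: 3.9
eef_pos: [544.2, 165.4, 173.6]
tcp_rot: [-3.141, 0.002, -0.212]
contact_force: [0.3, -0.5, -3.1]
opening: 0.156
```

```bash
python3 - <<'E'
from h import *
f=grab('wrist'); np.savez('wrist2.npz',**f); save('w2.png',f['pixels'])
print(r.sense()['eef_pos'],r.sense()['tcp_rot'])
E
```

```text
[543.48723271 163.19384079 173.40677386] [ 3.14087420e+00  2.47414734e-03 -2.12517299e-01]
```

View pics/w2.png

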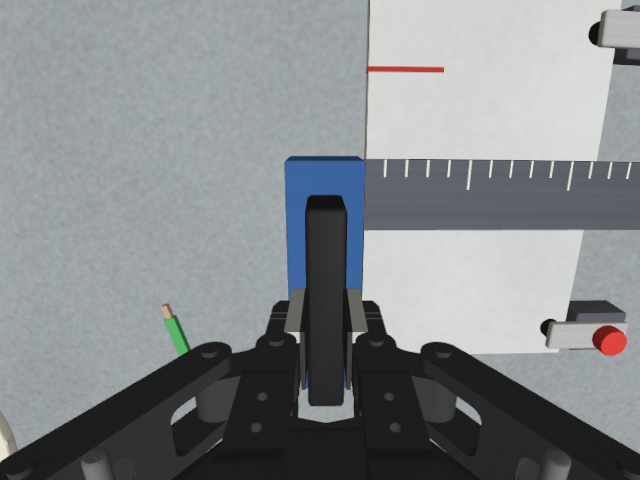

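The mark lies at (368..443, 69), the marked edge runs near column 367 and the held square's blue end is at row 158. Next, subpixel fits.

```bash
cat > fit.py <<'E'
from h import *
import sys
def line(p): 
    vx,vy,x,y=cv2.fitLine(np.array(p,np.float32),cv2.DIST_HUBER,0,.01,.01).ravel(); return np.array([x,y]),np.array([vx,vy])
def meas(f,tcp,rot):
    im=f['pixels'].astype(float); gy=im.min(2)
    # marked edge: strongest rise of min-channel per row
    P=[]
    for v in list(range(5,60))+list(range(80,148)):
        d=np.diff(gy[v,350:390]); th=200
        row=gy[v,350:400]; hi=np.median(row[-15:]); lo=np.median(row[:10]); t=(hi+lo)/2+ .1*(hi-lo)
        i=np.where(row<t)[0].max(); P.append((350+i+(t-row[i])/(row[i+1]-row[i]),v))
    E=ray(f,P,18)[:,:2]; c,d=line(E); d=d*np.sign(d[1])
    res=np.abs((E-c)@[d[1],-d[0]])
    red=im[...,0]-im[...,1]; Q=[]
    for u in range(372,440):
        w=np.clip(red[50:90,u]-30,0,None); Q.append((u,50+(w*np.arange(40)).sum()/w.sum()))
    M=ray(f,Q,18)[:,:2]; n=np.array([d[1],-d[0]])  # board +x
    m=c+d*np.mean((M-c)@d - 0*((M-c)@n))
    cm,dm=line(M); 
    print('edge yaw deg',np.degrees(np.arctan2(-d[0],d[1])),'resid',res.max(),'mark yaw',np.degrees(np.arctan(dm[1]/dm[0])),'mark at edge',m,'len',np.ptp((M-c)@n))
    return m,n,d
if __name__=='__main__':
    f=dict(np.load('wrist2.npz')); s=r.sense(); tcp=s['eef_pos'];rot=s['tcp_rot']
    m,n,d=meas(f,tcp,rot)
    from sq import lab
    bl,_=lab(f,(270,140,400,285))
    P=ray(f,bl,tcp[2]-4.2)[:,:2]; R=Ro.from_euler('xyz',rot).as_matrix(); L=(P-tcp[:2])@R[:2,:2]
    left=L[(bl[:,0]<310)&(bl[:,1]>170)&(bl[:,1]<275)]; right=L[(bl[:,0]>340)&(bl[:,1]>170)&(bl[:,1]<275)]
    top=L[(bl[:,1]<175)&(bl[:,0]>292)&(bl[:,0]<358)]
    for nme,q in(('left',left),('right',right)):
        c,dd=line(q); dd*=np.sign(dd[1]); print(nme,np.median(q[:,0]),'slope deg',np.degrees(np.arctan2(dd[0],dd[1])))
    print('end y tool',np.median(top[:,1]))
    t=(m-tcp[:2])@R[:2,:2]; print('mark tool frame',t,'edge dir tool',(R[:2,:2].T@d), 'tcp',tcp,rot)
E
python3 fit.py
```

```text
edge yaw deg -12.063675 resid 0.24559171870585494 mark yaw -12.334217 mark at edge [601.93986381 272.67400914] len 53.09637913695856
left -17.485285778168873 slope deg 10.405996
right 17.090455084988918 slope deg -9.070345
end y tool -60.708612423483245
mark tool frame [  34.04582949 -119.34600934] edge dir tool [-0.00196644 -0.99999782] tcp [543.48723271 163.19384079 173.40677386] [ 3.14087420e+00  2.47414734e-03 -2.12517299e-01]
```

```bash
sed -i 's/<310)/<298)/; s/>340)/>356)/' fit.py; python3 fit.py
```

```text
edge yaw deg -12.063675 resid 0.24559171870585494 mark yaw -12.334217 mark at edge [601.93986381 272.67400914] len 53.09637913695856
left -17.669346940403045 slope deg 0.15506327
right 17.269391926607963 slope deg -0.17431076
end y tool -60.708612423483245
mark tool frame [  34.04582949 -119.34600934] edge dir tool [-0.00196644 -0.99999782] tcp [543.48723271 163.19384079 173.40677386] [ 3.14087420e+00  2.47414734e-03 -2.12517299e-01]
```

Call:
apply_moves --targets '[[[-1, 0.5, -3, 0, 0, 0, 0], [-1, 0.9, -5.85, 0, 0, 0, 0], [-1, 0.9, -5.85, 5, 0, 0, 0], [-1, 0.9, -5.85, 10, 0, 0, 0], [-1, 0.9, -5.85, 12, 0, 0, 0], [-1, 0.9, -5.85, 13.2, 0, 0, 0], [-1, 0.9, -5.85, 13.2, 0, 0, 0], [-1, 0.9, -5.85, 13.2, 0, 0, 0]]]'

```text
clock: 4.75
eef_pos: [565.1, 218.1, 42.4]
tcp_rot: [3.142, 0.001, -0.213]
contact_force: [1.6, -0.1, -2.9]
opening: 0.162
```

```bash
python3 - <<'E'
from h import *
s=r.sense();R=Ro.from_euler('xyz',s['tcp_rot']).as_matrix()
print(s['eef_pos'],s['tcp_rot'],s['contact_force'],(np.array([601.94,272.67])-s['eef_pos'][:2])@R[:2,:2])
f=grab('wrist'); np.savez('wrist3.npz',**f); g=grab('side')
save('w3.png',np.hstack([f['pixels'][60:460,220:620],cv2.resize(g['pixels'][200:340,100:240],(400,400),interpolation=2)]))
E
```

```text
[565.12843684 218.14413858  42.42788019] [ 3.14156024e+00  1.33580577e-03 -2.13181051e-01] [ 1.55703993 -0.10622946 -2.92143117] [ 24.4421955  -61.07977264]
```

View pics/w3.png

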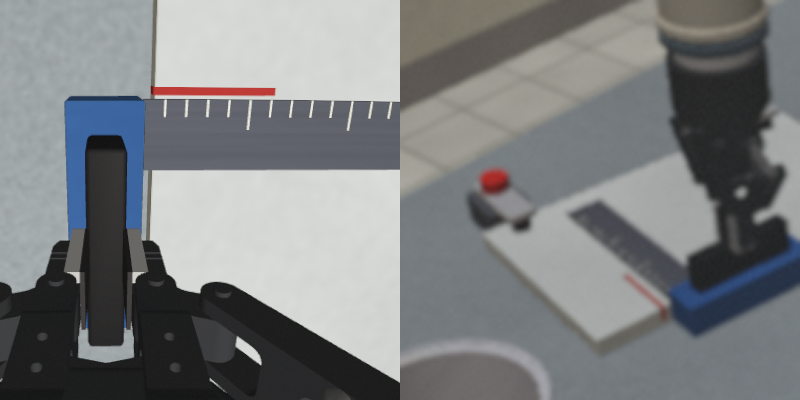

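The square is level with its blade over the board, about 6 mm short of the edge (blue face at column 145, edge at 152). The mark sits just in front of the blade edge, as perspective would show it. Lowering now.

Call:
apply_moves --targets '[[[-1, 0, -0.03, 0.3, 0, 0, 0], [-1, 0, -0.03, 0.6, 0, 0, 0], [-1, 0, -0.03, 0.75, 0, 0, 0], [-1, 0, -0.03, 0.8, 0, 0, 0], [-1, 0, -0.03, 0.8, 0, 0, 0]]]'

```text
clock: 5.35
eef_pos: [565.5, 218.9, 35.0]
tcp_rot: [-3.141, 0.0, -0.213]
contact_force: [-0.1, 0.4, -3.6]
opening: 0.161
```

Call:
apply_moves --targets '[[[-1, 0.2, 0, 0, 0, 0, 0], [-1, 0.4, 0, 0, 0, 0, 0], [-1, 0.5, 0, 0, 0, 0, 0], [-1, 0.55, 0, 0, 0, 0, 0], [-1, 0.55, 0, 0, 0, 0, 0]]]'

```text
clock: 5.85
eef_pos: [571.0, 217.7, 35.0]
tcp_rot: [-3.141, 0.0, -0.213]
contact_force: [1.0, 0.2, -3.1]
opening: 0.16
```

Call:
apply_moves --targets '[[[-1, 0, 0, 0.06, 0, 0, 0], [-1, 0, 0, 0.08, 0, 0, 0], [-1, 0.05, 0, 0.08, 0, 0, 0], [-1, 0.1, 0, 0.08, 0, 0, 0], [-1, 0.15, 0, 0.08, 0, 0, 0], [-1, 0.15, 0, 0.08, 0, 0, 0]]]'

```text
clock: 6.45
eef_pos: [571.6, 217.6, 34.2]
tcp_rot: [-3.141, 0.002, -0.213]
contact_force: [-5.6, 2.1, 3.2]
opening: 0.157
```

Call:
apply_moves --targets '[[[-1, 0.1, 0, 0, 0, 0, 0], [-1, 0.15, 0, 0, 0, 0, 0], [-1, 0.15, 0, 0, 0, 0, 0]]]'

```text
clock: 6.75
eef_pos: [571.5, 217.6, 34.2]
tcp_rot: [3.142, 0.005, -0.213]
contact_force: [-7.3, 2.9, 4.0]
opening: 0.159
```

```bash
python3 - <<'E'
from h import *
s=r.sense();R=Ro.from_euler('xyz',s['tcp_rot']).as_matrix()
print(s['eef_pos'],s['tcp_rot'],s['contact_force'],s['wrist_torque'],(np.array([601.94,272.67])-s['eef_pos'][:2])@R[:2,:2])
f=grab('wrist'); np.savez('wrist4.npz',**f)
save('w4.png',cv2.resize(f['pixels'][110:350,260:560],(750,600),interpolation=2))
E
```

```text
[571.53981445 217.55724261  34.21475504] [ 3.1415126   0.00468537 -0.21338658] [-7.34612985  2.8638511   4.00634158] [0.51417129 1.20192431 0.07401655] [ 18.03921455 -60.30063071]
```

View pics/w4.png

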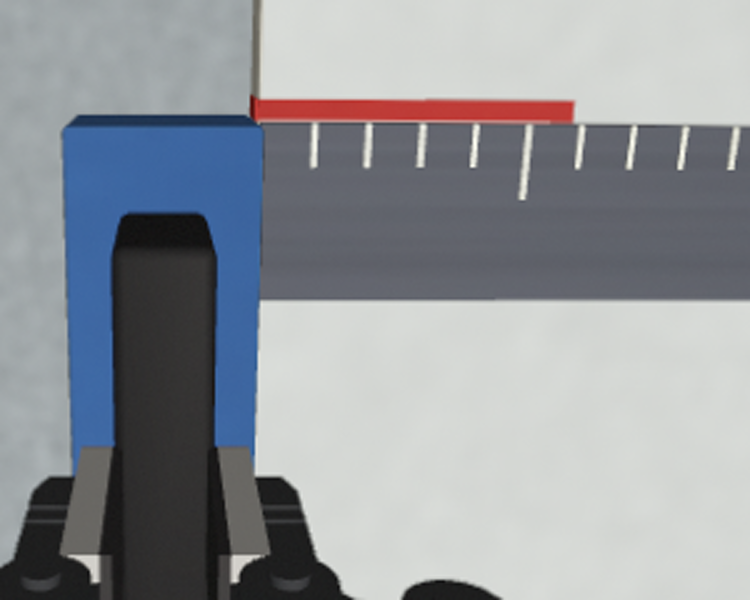

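```bash
python3 - <<'E'
from h import *
f=dict(np.load('wrist4.npz')); s=r.sense();R=Ro.from_euler('xyz',s['tcp_rot']).as_matrix()
im=f['pixels'].astype(float); red=im[...,0]-im[...,1]
u=np.arange(370,480,4); Q=[];B=[]
for c in u:
    w=np.clip(red[140:165,c]-30,0,None); Q.append((c,140+(w*np.arange(25)).sum()/w.sum())); 
    B.append((c,140+np.where(w>20)[0].max()+.8))
T=lambda p,z:(ray(f,p,z)[:,:2]-s['eef_pos'][:2])@R[:2,:2]
a,b=T(Q,18),T(B,23); print('mark',np.median(a[:,1]),'edge',np.median(b[:,1]),'visible mark width',np.median(T(B,18)[:,1]-a[:,1])*2)
# board edge above, stock face (top z30)
gy=im.min(2); 
for v in (115,125,135,145): 
    print(v,T([(250+np.where(gy[v,250:400]<150)[0].max()+1,v)],18).round(1))
bl=im[...,2]-im[...,0]
for v in (165,200,240,280): print(v,T([(np.where(bl[v,270:370]>50)[0].max()+271,v)],30).round(1))
E
```

```text
mark -60.52842998663718 edge -58.750782334065434 visible mark width 4.400506660849949
115 [[ 17.5 -77.7]]
125 [[ 17.6 -73.3]]
135 [[ 17.7 -68.9]]
145 [[ 17.8 -64.4]]
165 [[ 17.3 -56.3]]
200 [[ 17.3 -40.7]]
240 [[ 17.4 -21.9]]
280 [[17.5 -1.8]]
```

Flush to within about 0.4 mm; the blade edge is about 2 mm short of the mark's middle. I'll shift it along the edge, press again and release.

Call:
apply_moves --targets '[[[-1, -0.15, 0, -0.05, 0, 0, 0], [-1, -0.15, -0.19, -0.05, 0, 0, 0], [-1, -0.15, -0.19, 0, 0, 0, 0], [-1, 0.05, -0.19, 0.02, 0, 0, 0], [-1, 0.15, -0.19, 0.02, 0, 0, 0], [-1, 0.15, -0.19, 0.02, 0, 0, 0]]]'

```text
clock: 7.4
eef_pos: [571.9, 219.5, 34.2]
tcp_rot: [3.141, 0.008, -0.214]
contact_force: [-8.4, 4.1, 6.8]
opening: 0.163
```

Call:
apply_moves --targets '[[[-0.5, 0, 0, 0, 0, 0, 0], [-0.2, 0, 0, 0, 0, 0, 0], [0, 0, 0, 0, 0, 0, 0], [0, 0, 0, 0, 0, 0, 0], [0, 0, 0, 0, 0, 0, 0], [0, 0, 0, 0, 0, 0, 0]]]' --newtons 20

```text
clock: 8.0
eef_pos: [572.1, 219.5, 34.2]
tcp_rot: [3.141, 0.008, -0.214]
contact_force: [-0.9, 0.1, -0.2]
opening: 0.498
```

Call:
apply_moves --targets '[[[0, 0, 0, -2, 0, 0, 0], [0, 0, 0, -5, 0, 0, 0], [0, 0, 0, -9, 0, 0, 0], [0, 0, 0, -14, 0, 0, 0], [0, 0, 0, -14, 0, 0, 0], [0, 0, 0, -14, 0, 0, 0], [0, 0, 0, -14, 0, 0, 0]]]'

```text
clock: 8.7
eef_pos: [572.3, 219.0, 173.1]
tcp_rot: [3.14, 0.009, -0.214]
contact_force: [-0.3, 0.3, -0.8]
opening: 0.499
```

```bash
python3 - <<'E'
from h import *
f=grab('wrist'); np.savez('wrist5.npz',**f); save('w5.png',f['pixels']); print(r.sense()['eef_pos'],r.sense()['clock'],r.sense()['contact_force'])
E
```

```text
[572.11757274 218.8672342  172.67557292] 8.75 [-0.31361632  0.29823758 -0.10117815]
```

View pics/w5.png

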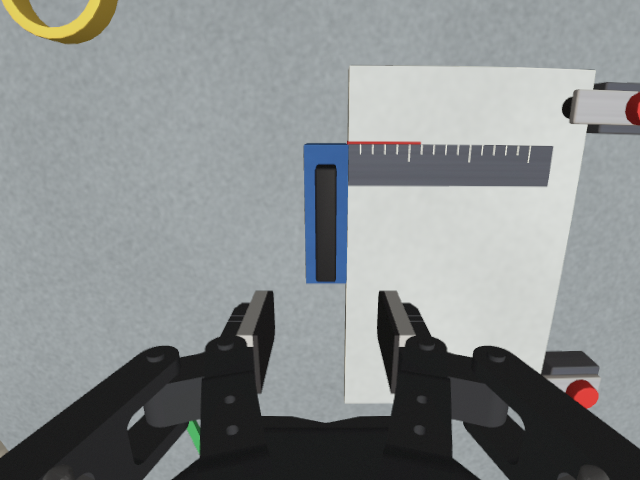

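Released: the blade edge covers half of the mark at (384,143), and the stock lies along the edge at column 347. Numeric check of corner and heel follows.

```bash
python3 - <<'E'
from h import *
f=dict(np.load('wrist5.npz')); im=f['pixels'].astype(float); gy=im.min(2); bl=im[...,2]-im[...,0]
E=ray(f,[(330+np.where(gy[v,330:375]<165)[0].max()+1,v) for v in list(range(75,135))+list(range(292,395))],18)[:,:2]
S=ray(f,[(np.where(bl[v,300:365]>50)[0].max()+301,v) for v in list(range(150,280))],30)[:,:2]
vx,vy,x,y=cv2.fitLine(E.astype(np.float32),cv2.DIST_HUBER,0,.01,.01).ravel(); d=np.array([vx,vy])*np.sign(vy); n=np.array([d[1],-d[0]]); c=np.array([x,y])
k=np.polyfit((S-c)@d,(S-c)@n,1); e=np.sort((S-c)@d); print('edge yaw',np.degrees(np.arctan2(-d[0],d[1])),'face x at ends',np.polyval(k,[e[0],e[-1]]),e[-1]-e[0])
red=im[...,0]-im[...,1]; a=[];b=[]
for u in range(355,415,3):
    w=np.where(red[130:155,u]>40)[0]+130; a.append((u,w.min()));b.append((u,w.max()+1))
A=ray(f,a,18)[:,:2];print('mark far edge - blade edge (2 mm ideal)',np.median((A-c)@d)-np.median((ray(f,b,23)[:,:2]-c)@d))
E
```

```text
edge yaw -12.084516 face x at ends [-0.60940811 -0.74449688] 110.46555354370939
mark far edge - blade edge (2 mm ideal) 2.186948243336701
```

```bash
python3 -c "
from rig import r
print(r.sign_off(), r.sense()['clock'])"
```

```text
the job is handed in; nothing more can be done
the job is handed in; nothing more can be done
```

The blue square now stands on the bench against the board's marked edge, released, with its blade across the board at the red mark. I handed the job in at about 8.8 s; it reports no verdict.

- **Moves:** I picked the square up by its grip bar and lowered it about 7 mm short of the edge. I then pressed it against the edge with about 8 N and shifted it 2 mm along to correct the blade before letting go.
- **Flush:** in the last wrist picture the stock's inner face was 0.6 to 0.7 mm off the edge at both ends (limit 2.5 mm).
- **Mark:** the blade's outer edge was about 0.2 mm from the middle of the mark (limit 5 mm).
- **Contact:** the gripper was raised 140 mm clear, and the force reading was near zero.
- **Not measured:** flatness on the bench after release. The bench contact force while pressing and the last picture both suggest it is flat.
- **Disagreement:** the height-based estimate of the blade edge before the shift was about 2 mm off the closer view. I used the closer view.
- **Other things on the bench:** I touched none of the bystanders or look-alikes, but I did not re-measure their positions.

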